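# Pass a sanded handle blank through the dust lock of a varnish cabinet

### The arm

A 6-joint arm with a two-finger parallel gripper is mounted at the origin on the work surface; the furniture and walls round the work are solid. World frame = base frame: x ahead of the robot, y to its left, z up, the work surface at z = 0. Lengths are in mm, angles in rad, forces in N, time in s.
With the tool pointing down it reaches from about 300 to 775 mm from the base axis. Payload 14.6 kg.
Tool frame: the origin (TCP) lies at the very end of the fingers, on their centre line; the grasp point (between the pads) lies 19 mm behind it; z points along the fingers, y is the line along which they close (so a half turn about z gives the same grasp; the last joint's range is limited). The gripper opens to 94 mm and grips with 3 to 60 N. Pads are 16 mm wide; open, the fingers measure 119 mm over their backs; the gripper's body (75 mm by 177 mm) begins 78 mm behind the grasp point.
Start: joints at [1.278, 0.3, 1.521, -0, 1.321, -0.067], TCP at [123.135, 536.029, 205.446] pointing down, gripper open.
Joint ranges: [-3.03, 3.03], [-0.79, 2.21], [0.23, 2.52], [-1.04, 4.18], [0, 3.07], [-2.55, 2.55]. Speed limits (rad/s): [2.22, 2.22, 2.57, 3.14, 3.14, 3.14].

### API

Orientations are given as [roll, pitch, yaw] about the fixed x, y, z axes, in that order (R = Rz(yaw) Ry(pitch) Rx(roll)).
In Python, from cell import manip, eyes, ticket gives the robot as it stands. The module is installed in compiled form; this text tells all that it offers.
- The arm moves only by the tool arm_command, never from a script. Its argument "plan" is a list of rows, each a list of 5 numbers: the opening, from -1 (shut) to 1 (fully open), then the shift along the tool's x, y, z in m, then the turn about the tool's z in rad. In form: [[jaw, dx, dy, dz, roll], ...]. A call has 1 to 20 rows; each row shifts and turns the commanded pose from where the row before left it, along the tool's axes as they then stand; what a row does not reach is not made up. A row lasts 1/8 s, in which the tool goes at most 62.5 mm and 10.7 degrees, less where a joint would pass 70% of its speed; a pose out of reach is approached as far as the arm can. A call is refused whole if a number of a shift passes 0.0625 or a number of a turn 0.188, either way. A call with a gripper value outside its range is refused whole. The fingers move at their own pace and stop on an object; "newtons" is the grip in N (left out, the last holds). Time passes only in rows, so rows that do not move let the fingers close. It gives the time, the measured TCP pose, the force, the opening and the grip force at its end, in the units of the state.
- manip.read_state(): the state, without advancing time (a new reading comes with each control period).
- eyes.camera(name): name is "scene" or "top" or "wrist"; returns a dict with "img" (400x640x3 uint8, blue, green, red), "z_map" (400x640 float32, mm along the optical axis (not along the pixel's ray), 0 where there is no reading), "fx", "fy", "cx", "cy" (pixels), "eye" and "orientation" of the camera in the world. Camera axes: x right, y down, z forward; pixel columns grow to the right and rows downward; lengths in mm; the calibration is good to about 2 mm. The wrist camera is an equidistant fisheye: a pixel r from the principal point sees the ray r / f radians off the axis. A picture is of the moment at which its call begins.
- ticket.sign_off(): hands the job in; it is judged then, once.
The state is a dict: "clock": time; "joints": joint angles; "qd": joint speeds; "effort": joint torques, N m; "eef_pos": TCP position; "eef_rot": TCP orientation; "wrist_force": force on the tool from outside, world axes, zero at the start; "moment": the same for the moment, N m; "finger_gap": finger opening in mm; "finger_force": force on a finger pad.
Only numpy, scipy, OpenCV 4.12 (cv2) and the standard library are available. Lean on these libraries where they do the work, as an engineer would, in place of code of your own. Each camera call takes 0.05 s, during which the arm holds its last target. There are 200 camera calls.

### The job

The sanded handle blank must go into the varnish cabinet through its dust lock: slide it forward out from under the sanding jig's lip, set it down without dropping it lengthwise in the lock, and shut the lock's lid before you lift the inner gate, so that lid and gate are never open together. Then push the blank right through into the cabinet with the push rod, draw the rod fully back and shut the gate again. Leave the sanding block and the other tools on the bench where they are.

Things in the scene. Friction and masses are not known exactly. Their poses are not given: they have to be found in the camera images.
- blank_center (a point): centre (half-way up) of the handle blank: a plain pale wooden block 63 x 121 x 38 mm (x width, y length, z height) with bevelled corners in plan, about 0.1 kg. At the start it lies lengthwise in one of the jig's two bays, its rear 45 to 55 mm under the lip, its front end free towards the robot.
- sanding_block: the bystander in the jig's other bay: a plain square-cornered wooden block 62 x 100 x 30 mm with a thin dark sole; it stays there. Origin at the centre of its underside, y along its length.
- sand_jig: fixed sanding jig: plywood base 170 x 220 x 12 mm (x, y, z), origin at the centre of its underside, open front towards its own -x (facing the robot). Two bays centred at y = -53 and +53 mm; parts lie in them along x, on the base at z = 12 mm, against or near a rear stop at x = 75 mm. Ahead of x = 17 mm nothing of the jig stands above the base.
- jig_lip (a point): middle of the lower front edge of the jig's overhanging lip (x = 17, y = 0, z = 55 mm in the jig's frame; axes as the jig). The lip runs across both bays from x = 17 to 85 mm, top at z = 64 mm with small nuts to z = 72 mm, on cheeks 16 mm wide at y = -102, 0 and +102 mm that begin at x = 23 mm.
- dust_lock: fixed plywood dust lock and varnish cabinet on one board. Origin at the board's underside below the inner gate; +y is the way the part travels, z up. Floor throughout: z = 12 mm. Cabinet: inside x = -72 to 72, y = 10 to 150 mm, clear roof at z = 133 mm. Gate opening 92 mm wide, z = 12 to 64 mm. Gate guides at x = +-45 to 59, y = -13 to 0 rise to z = 152 mm.
- lock_middle (a point): the place for the blank's middle on the floor of the lock (x = 0, y = -86, z = 12 mm in the lock's frame; axes as the lock): the blank lies along y between rod head and gate, about 12 mm to spare at each end. Lock inside: x = -62 to 62, y = -172 to -13 mm, rim z = 72 mm, walls 10 mm, open above while the lid is open.
- lid_hinge (a point): middle of the lid's hinge line, on the top of the lock's end wall (x = 0, y = -182, z = 73 mm in the lock's frame); the hinge runs along the lock's x.
- lock_lid (a joint): outer door: angle of the lid, 0 shut (flat, from the hinge to +y over the lock); starts open at 1.7 to 2.05 (leaning back over the rod). Lid 144 x 164 x 12 mm, plywood frame, flush clear pane, 0.3 kg. It stays put or leans back on its stop (2.05) while steep; pushed over to below about 0.9 rad it sinks shut by itself, damped, within about 2 s.
- lid_edge (a point): middle of the lid's free edge, 167 mm from the hinge line, 6 mm above the lid's underside; moves with the lid.
- gate (a joint): inner door: lift of the aluminium gate, 0 shut, 0.060 m fully up, straight up along z. Stiff slide (about 8 N up, 4 N down); it stays where it is left.
- gate_handle (a point): centre of the gate's handle, a dark wooden bar 64 mm long (along the lock's x), 14 mm thick (y), 18 mm high, at y = -5.5 and z = 165.5 mm in the lock's frame when shut; moves with the gate.
- push_rod (a joint): travel of the push rod along the lock's +y: starts drawn back at 0 to 0.008, full stroke 0.172 m. Its head, 56 mm wide, z = 17 to 49 mm, has its face at y = -160 mm at travel 0 and at y = +12 mm, just beyond the gate, at full stroke. About 2 N to move. The gate cannot come down while the rod is in its way.
- rod_handle (a point): point on the rod's upright handle at the height to take it (z = 124 mm): a turned dark wooden grip 20 to 24 mm thick, z = 88 to 154 mm, at x = 0, y = -386 mm in the lock's frame at travel 0; it moves with the rod, which runs on a rail on the board's tongue, to y = -412 mm.
- glue_bottle: bystander: yellow-orange glue bottle with a red cap standing free behind the work, left of the oil can, 43 x 56 x 194 mm, origin at the centre of its underside.
- oil_can: bystander: standing grey oil can with thin spout, 62 x 83 x 142 mm, origin at the centre of its underside.
- blank: the handle blank itself, origin at the centre of its underside; axes as point blank_center.

How it is judged (in metres and radians):
On the way, in this order (a step that is already met when the one before it is completed fails the run):
1. the blank lies lengthwise on the floor of the lock, let go (y of blank_center in the frame of dust_lock between -0.104 and -0.068 m and x of blank_center in the frame of dust_lock between -0.035 and 0.035 m and z of blank_center in the frame of dust_lock between 0.02 and 0.045 m and angle between the y axis of blank_center and the y axis of dust_lock, either way round below 0.2 rad and contact force between the fingers and blank below 0.1 N), for 0.2 s.
2. the lid is shut over the blank, the gate still shut (y of blank_center in the frame of dust_lock between -0.104 and -0.068 m and x of blank_center in the frame of dust_lock between -0.035 and 0.035 m and z of blank_center in the frame of dust_lock between 0.02 and 0.045 m and value of joint lock_lid below 0.06 rad and value of joint gate below 0.006 m), for 0.2 s.
3. the gate is lifted clear of the blank, the lid shut (value of joint lock_lid below 0.06 rad and value of joint gate above 0.042 m), for 0.2 s.
4. the blank is wholly inside the cabinet, the lid shut (y of blank_center in the frame of dust_lock between 0.062 and 0.095 m and x of blank_center in the frame of dust_lock between -0.05 and 0.05 m and z of blank_center in the frame of dust_lock between 0.02 and 0.045 m and value of joint lock_lid below 0.06 rad), for 0.2 s.
At the end, for the whole second after the job is handed in: The blank rests on the cabinet's floor wholly past the gate (its centre 62 mm or more beyond the gate in the lock's +y), the lid is shut (under 0.06 rad), the gate is shut (under 6 mm), and the rod is drawn back (under 15 mm) (all of step 4 and value of joint gate below 0.006 m and value of joint push_rod below 0.015 m and linear speed of blank below 0.02 m/s); the robot touches nothing.
It fails at once if the lid (over 0.08 rad) and the gate (over 8 mm) are open together (value of joint lock_lid above 0.08 rad and value of joint gate above 0.008 m).
It fails at once if the blank is dropped (falls freely by more than about 25 mm) (linear speed of blank above 0.7 m/s and contact force between the fingers and blank below 0.1 N).
It fails at once if the sanding block is moved by more than 30 mm (distance of sanding_block from where it was at the start of the episode above 0.03 m).
It fails at once if the glue bottle or oil can is moved by more than 30 mm (distance of any of glue_bottle, oil_can from where it was at the start of the episode above 0.03 m).
It also fails if it takes over 72 s, if anything falls off the work surface, if the arm or the gripper's body presses on something with over 40 N, if the wrist force passes 120 N, or if a joint passes its speed limit or range.

## Working session

There is one attempt and no reset: what is moved stays moved. The work goes in short steps, Python scripts to look and compute and a tool call to move; the robot and the scene stay as the last step left them, time stands still between calls to the robot, and variables do not carry over. Pictures are saved under pics/ and viewed, at most 10 in all, crops included, and the job is handed in when it is done.

Besides the shell and the picture viewer there is one more tool, called after ">>>" in YAML: its name, and indented under it one key for each argument. arm_command: Moves the arm, as the interface text tells. Its arguments: {"type":"object","properties":{"plan":{"type":"array"},"newtons":{"type":"number"}},"required":["plan"]}

```bash
mkdir -p pics; cat > h.py <<'E'
import numpy as np, cv2
from cell import manip, eyes, ticket
from scipy.spatial.transform import Rotation as R
def rot(o):
    o=np.array(o,float)
    if o.shape==(3,3): return o
    if o.size==4: return R.from_quat(o).as_matrix()
    return R.from_euler('xyz',o).as_matrix()
def cloud(c):
    z=c["z_map"]; v,u=np.indices(z.shape)
    p=np.stack([(u-c["cx"])/c["fx"]*z,(v-c["cy"])/c["fy"]*z,z],-1)
    return p@rot(c["orientation"]).T+np.array(c["eye"])
E
python3 - <<'E'
from h import *
print(manip.read_state())
for n in ("scene","top"):
    c=eyes.camera(n); cv2.imwrite(f"pics/{n}0.png",c["img"]); np.savez(f"{n}0.npz",**c)
    print(n,c["fx"],c["fy"],c["cx"],c["cy"],c["eye"],c["orientation"],(c["z_map"]>0).mean())
E
```

```text
{'clock': 0.0, 'joints': array([ 1.27838562e+00,  3.00440051e-01,  1.52157714e+00, -1.01225992e-05,
        1.32067699e+00, -6.66144064e-02]), 'qd': array([ 1.63728193e-04, -1.16263237e-03,  3.45440885e-05,  4.79360533e-04,
        4.75840445e-04,  1.22236981e-03]), 'effort': array([ 9.79449615e-04, -5.31799829e+01, -3.52746570e+01,  7.09049148e-02,
        2.43029022e-02, -6.33859395e-05]), 'eef_pos': array([123.07489946, 535.79115717, 204.90502226]), 'eef_rot': array([-3.14049292e+00, -6.35400987e-05,  2.91579883e+00]), 'wrist_force': array([ 0.50869893,  0.79681512, -0.03148535]), 'moment': array([ 0.01677045, -0.0253423 , -0.00137501]), 'finger_force': 0.0, 'finger_gap': 93.80215164556787}
scene 415.30849006182837 415.30849006182837 314.98143557987754 197.93777010950862 [ 763.05076805 -963.02612545 1185.05076758] [-2.39584298 -0.01689994  0.20294435] 0.99041015625
top 432.35199561832263 432.35199561832263 321.34537588916857 191.64337908233563 [ 298.32451477   12.81545354 1396.64613646] [-2.92221728 -0.00621541 -1.62336102] 0.99601953125
```

View pics/scene0.png

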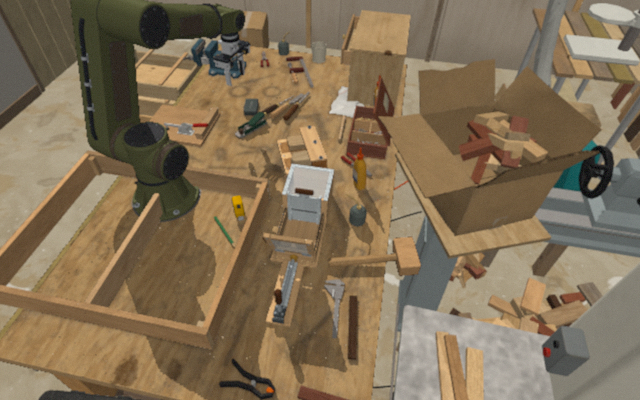

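View pics/top0.png

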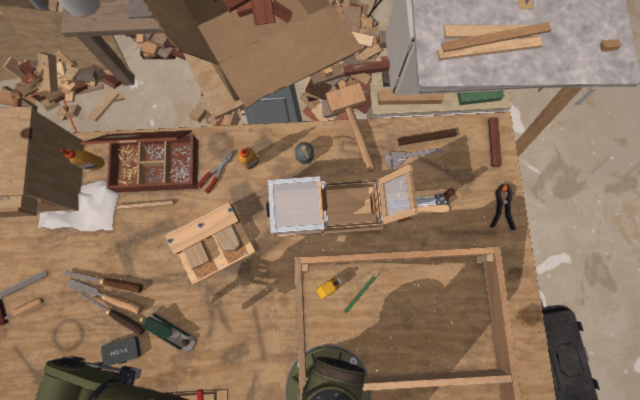

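The top view shows the jig at about (210,243), the cabinet at (297,205), the lock at (350,205), the open lid at (397,195), the rod handle at (450,193), the bottle at (247,157) and the can at (304,152). The scene view agrees with this layout. Next I'll enlarge the crop and read off the cloud.

```bash
python3 - <<'E'
from h import *
c=dict(np.load("top0.npz")); P=cloud(c); np.save("P.npy",P)
im=c["img"]
cr=cv2.resize(im[140:290,155:465],None,fx=2.55,fy=2.55,interpolation=cv2.INTER_CUBIC); cv2.imwrite("pics/crop.png",cr)
x,y,z=P[...,0],P[...,1],P[...,2]
print("bench z",np.median(z[235:260,255:290]))
# height slices: component boxes
for lo,hi in ((5,20),(28,45),(45,60),(60,68),(68,80),(110,130),(130,150),(150,185),(185,260)):
    m=((z>lo)&(z<hi)&(x>330)&(x<800)&(y>-600)&(y<500)).astype(np.uint8)
    n,l,s,ce=cv2.connectedComponentsWithStats(m,connectivity=4)
    for i in range(1,n):
        if s[i,4]>15:
            pts=P[l==i][:,:2].astype(np.float32); r=cv2.minAreaRect(pts)
            print(lo,hi,s[i].tolist(),np.round(r[0]),np.round(r[1]),round(r[2],1),round(float(np.median(z[l==i]))))
E
```

```text
bench z -0.4874439603404426
5 20 [489, 127, 6, 29, 70] [ 750. -595.] [13. 99.] 86.3 15
5 20 [397, 129, 60, 17, 422] [ 780. -378.] [ 27. 203.] 7.3 12
5 20 [197, 141, 3, 14, 25] [778. 394.] [45.  5.] 1.4 13
5 20 [169, 143, 10, 34, 170] [742. 472.] [116.  31.] 1.5 10
5 20 [179, 143, 9, 4, 18] [793. 444.] [11. 27.] 1.4 9
5 20 [180, 143, 11, 8, 30] [786. 436.] [18. 36.] 22.0 8
5 20 [176, 149, 7, 7, 18] [769. 458.] [10. 23.] 35.7 8
5 20 [423, 149, 10, 6, 25] [ 727. -376.] [11. 36.] 10.9 7
5 20 [183, 150, 7, 8, 36] [758. 433.] [30. 21.] 8.1 7
5 20 [176, 150, 58, 44, 415] [693. 359.] [ 92. 210.] 50.6 12
5 20 [385, 151, 35, 19, 208] [ 717. -286.] [ 53. 117.] 28.3 8
5 20 [491, 157, 6, 10, 35] [ 681. -591.] [15. 32.] 83.7 16
5 20 [178, 162, 12, 12, 59] [713. 436.] [44. 35.] 72.7 11
5 20 [179, 172, 6, 10, 29] [679. 446.] [32. 20.] 2.2 7
5 20 [169, 177, 10, 6, 34] [673. 473.] [17. 27.] 4.3 10
5 20 [326, 186, 51, 39, 1606] [ 556. -103.] [117. 160.] 1.1 12
5 20 [415, 189, 31, 10, 178] [ 582. -369.] [101.  33.] 88.2 12
5 20 [495, 191, 5, 25, 49] [ 539. -584.] [10. 82.] 81.2 11
5 20 [165, 200, 9, 5, 
[... 2425 characters left out ...]
 21.] 1.9 141
130 150 [268, 176, 58, 57, 2031] [547.  67.] [161. 162.] 1.7 133
130 150 [319, 183, 7, 6, 24] [598. -13.] [16. 14.] 50.2 141
130 150 [446, 190, 9, 6, 22] [ 553. -390.] [21. 10.] 59.1 143
130 150 [324, 211, 4, 8, 18] [507. -16.] [23.  8.] 17.6 143
150 185 [149, 133, 36, 4, 62] [770. 446.] [102.  20.] 88.4 168
150 185 [240, 148, 9, 9, 47] [708. 217.] [23. 22.] 7.2 159
150 185 [392, 169, 16, 53, 402] [ 550. -239.] [152.  26.] 1.9 168
150 185 [448, 188, 7, 6, 25] [ 558. -393.] [14. 16.] 13.8 152
150 185 [321, 189, 7, 22, 107] [548. -15.] [62. 14.] 1.5 174
185 260 [139, 135, 43, 7, 203] [745. 447.] [ 34. 106.] 0.5 226
185 260 [399, 164, 20, 56, 544] [ 551. -254.] [152.  31.] 1.4 216
```

View pics/crop.png

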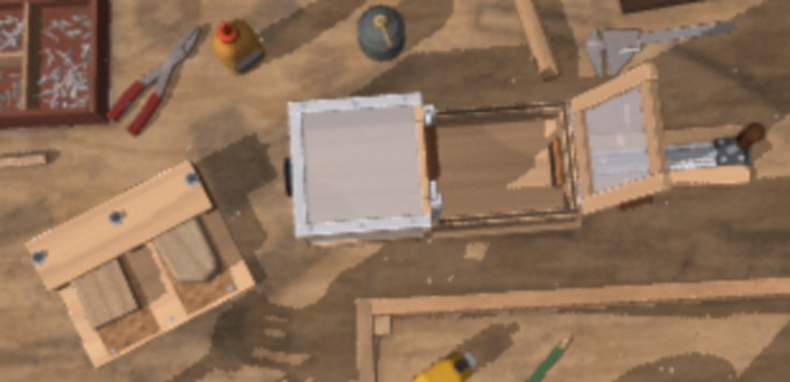

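>>> arm_command:
  plan:
    - [1,-0.039,-0.016,0.002,0]
    - [1,-0.039,-0.016,0.002,0]
    - [1,-0.039,-0.016,0.002,0]
    - [1,-0.039,-0.016,0.002,0]
    - [1,-0.039,-0.016,0.002,0]
    - [1,-0.039,-0.016,0.002,0]
    - [1,-0.039,-0.016,0.002,0]
    - [1,-0.039,-0.016,0.002,0]
    - [1,-0.039,-0.016,0.002,0]
    - [1,-0.039,-0.016,0.002,0]
    - [1,0,0,0,-0.166]
    - [1,0,0,0,-0.166]
    - [1,0,0,0,-0.166]
    - [1,0,0,0,-0.166]
    - [1,0,0,0,0]

```text
clock: 1.98
eef_pos: [467.3, 292.7, 185.2]
eef_rot: [-3.142, -0.001, -2.704]
wrist_force: [0.2, -0.4, 0.6]
finger_gap: 93.6
finger_force: 0.0
```

```bash
cat >> h.py <<'E'
def go(x,y,z,yaw=None,c=None):
    "needed shift in tool axes (m) after the given yaw is reached, and roll"
    s=manip.read_state(); p=s["eef_pos"]; M=R.from_euler('xyz',s["eef_rot"]).as_matrix()
    w=s["eef_rot"][2]; 
    d=M.T@(np.array([x,y,z])-p)/1000
    print("pos",np.round(p,1),"yaw",round(w,3),"j6",round(s["joints"][5],2),"shift",np.round(d,4),"F",np.round(s["wrist_force"],1),"gap",round(s["finger_gap"],1),"t",round(s["clock"],2))
    if yaw is not None: print("roll",round(-((yaw-w+np.pi)%(2*np.pi)-np.pi),3))
E
python3 - <<'E'
from h import *
go(471,291,17,-2.70)
c=eyes.camera("wrist"); cv2.imwrite("pics/w0.png",c["img"]); np.savez("w0.npz",**c); print(c["eye"],c["orientation"],c["fx"],c["cx"],c["cy"])
E
```

```text
pos [467.3 292.7 185.2] yaw -2.704 j6 -1.51 shift [-0.0027 -0.0031  0.1682] F [ 0.2 -0.4  0.6] gap 93.6 t 1.98
roll -0.004
[402.33255876 263.52060482 364.38618783] [2.89491635e+00 3.84261996e-05 2.00709023e+00] 309.70691628693146 319.3026421302206 200.09477304614686
```

View pics/w0.png

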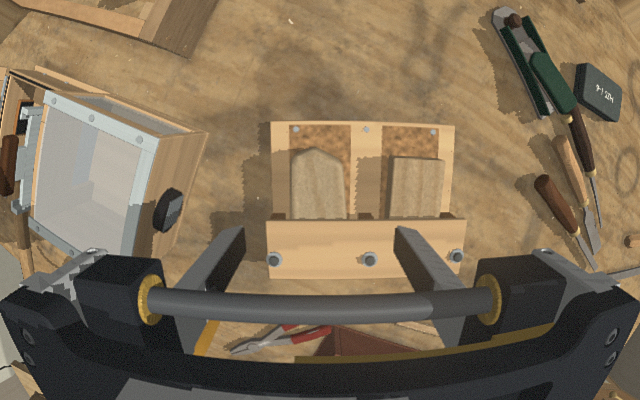

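The wrist view shows the blank at about (318,187), centred between the fingers at columns 240 and 400. The sanding block is at (415,187), clear of the fingers. I'll go down and grip.

>>> arm_command:
  plan:
    - [1,0,0,0.04,0]
    - [1,0,0,0.04,0]
    - [1,0,0,0.04,0]
    - [1,0,0,0.025,0]
    - [1,0,0,0.02,0]
    - [1,0,0,0,0]
    - [-1,0,0,0,0]
    - [-1,0,0,0,0]
    - [-1,0,0,0,0]
    - [-1,0,0,0,0]
    - [-1,0,0,0,0]
    - [-1,0,0,0,0]
  newtons: 20

```text
clock: 3.52
eef_pos: [467.6, 292.8, 20.8]
eef_rot: [-3.141, 0.0, -2.703]
wrist_force: [-0.4, -2.2, 5.4]
finger_gap: 58.9
finger_force: 20.0
```

```bash
python3 - <<'E'
from h import *
P=np.load("P.npy"); z=P[...,2]
ex=np.array([.905,.426]); ey=np.array([-.426,.905])
m=np.zeros(z.shape,bool); m[225:250,215:240]=True
b=P[m&(z>46)&(z<54)][:,:2]; u=b@ex; v=b@ey
mid=np.median(v)
print("front u",np.percentile(u,[0,1,3]),"v mid",(v.min()+v.max())/2,"v rng",v.min(),v.max())
s=manip.read_state(); t=s["eef_pos"][:2]; print("tcp u",t@ex,"v",t@ey, s["finger_gap"],s["finger_force"],s["eef_pos"])
l=P[(z>60)&(z<68)&(P[...,0]<620)&(P[...,1]>230)&(P[...,0]>400)][:,:2]@ex; print("lip u",np.percentile(l,[1,3,97,99]))
w=P[200:243,268:440]; 
gh=w[(w[...,2]>170)&(w[...,2]<180)&(w[...,1]>-40)&(w[...,1]<10)]; print("gate handle",gh[:,:3].min(0),gh[:,:3].max(0))
E
```

```text
front u [503.5086286  506.8060733  509.02105693] v mid 62.147289989253395 v rng 32.571214802190646 91.72336517631614
tcp u 547.9215318318619 v 65.74375358747355 58.90739406191697 19.969055346446112 [467.62786572 292.76599379  20.81498309]
lip u [574.55257452 575.70163925 641.86343457 883.19697152]
gate handle [518.44987208 -22.9377236  170.17501116] [545.38262433  -8.87819429 179.01871664]
```

>>> arm_command:
  plan:
    - [-1,0.01,0,0,0]
    - [-1,0.015,0,0,0]
    - [-1,0.02,0,0,0]
    - [-1,0.02,0,0,0]
    - [-1,0.015,0,0,0]
    - [-1,0,0,0,0]
    - [-1,0,0,-0.02,0]
    - [-1,0,0,-0.04,0]
    - [-1,0,0,-0.05,0]
    - [-1,0,0,-0.05,0]
    - [-1,0,0,-0.025,0]
    - [-1,0,0,0,0]

```text
clock: 5.03
eef_pos: [395.0, 259.0, 206.3]
eef_rot: [3.141, 0.002, -2.703]
wrist_force: [-0.2, 0.0, -1.7]
finger_gap: 59.0
finger_force: 19.9
```

```bash
python3 - <<'E'
from h import *
go(550,-77.5,205,1.597)
c=eyes.camera("top"); cv2.imwrite("pics/t1.png",cv2.resize(c["img"][120:320,120:440],None,fx=2,fy=2)); np.savez("t1.npz",**c)
P=cloud(c)
M=R.from_euler('xyz',manip.read_state()["eef_rot"]).as_matrix(); T=manip.read_state()["eef_pos"]
c=eyes.camera("wrist"); cv2.imwrite("pics/w1.png",c["img"])
E
```

```text
pos [395.  259.  206.3] yaw -2.703 j6 -1.51 shift [ 0.0025 -0.3704  0.0012] F [-0.2  0.  -1.7] gap 59.0 t 5.03
roll 1.983
```

View pics/w1.png

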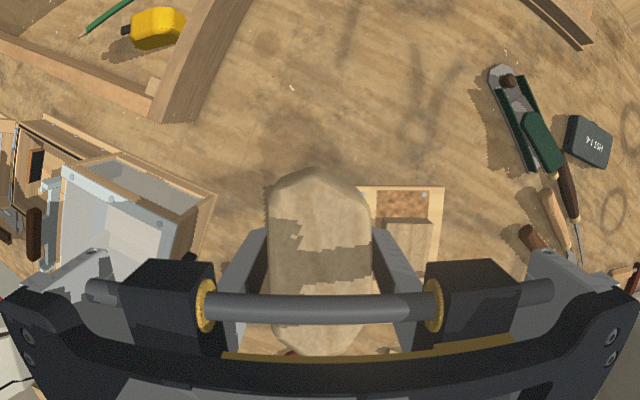

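The wrist view shows the blank firmly held, centred at (318,260), and the sanding block still in the jig behind it. Next I'll carry it over to the lock and turn it.

>>> arm_command:
  plan:
    - [-1,0,-0.03,0,0]
    - [-1,0.001,-0.045,0,0]
    - [-1,0.001,-0.045,0,0]
    - [-1,0,-0.05,0,0]
    - [-1,0,-0.05,0,0]
    - [-1,0,-0.05,0,0]
    - [-1,0,-0.05,0,0]
    - [-1,0,-0.05,0,0]
    - [-1,0,0,0,0.18]
    - [-1,0,0,0,0.18]
    - [-1,0,0,0,0.18]
    - [-1,0,0,0,0.18]
    - [-1,0,0,0,0.18]
    - [-1,0,0,0,0.18]
    - [-1,0,0,0,0.18]
    - [-1,0,0,0,0.18]
    - [-1,0,0,0,0.18]
    - [-1,0,0,0,0.18]
    - [-1,0,0,0,0.183]
    - [-1,0,0,0,0]

```text
clock: 7.62
eef_pos: [549.6, -76.9, 203.6]
eef_rot: [-3.139, -0.001, 1.598]
wrist_force: [1.0, -0.4, -1.9]
finger_gap: 59.4
finger_force: 19.9
```

```bash
python3 - <<'E'
from h import *
go(550.5,-77.5,21,1.597)
c=eyes.camera("wrist"); cv2.imwrite("pics/w2.png",c["img"]); np.savez("w2.npz",**c)
E
```

```text
pos [549.6 -76.9 203.6] yaw 1.598 j6 -0.23 shift [-0.0007  0.0014  0.1826] F [ 1.  -0.4 -1.9] gap 59.4 t 7.62
roll 0.001
```

View pics/w2.png

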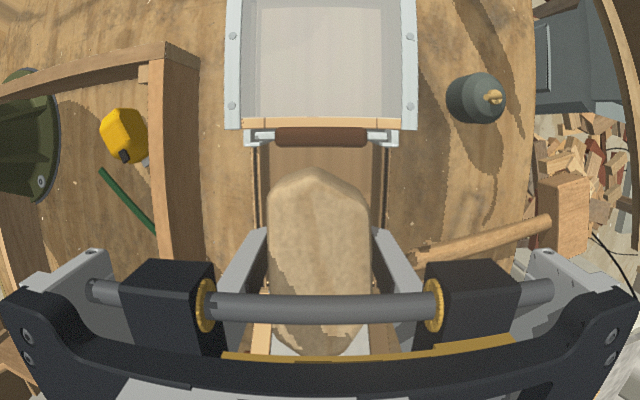

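The wrist view shows the blank (columns 268 to 370) centred in the lock opening (258 to 383), with the gate handle at column 321. I'll lower it.

>>> arm_command:
  plan:
    - [-1,0,0,0.03,0]
    - [-1,0,0.001,0.04,0]
    - [-1,0,0,0.04,0]
    - [-1,0,0,0.03,0]
    - [-1,0,0,0.02,0]
    - [-1,0,0,0.012,0]
    - [-1,0,0,0.006,0]
    - [-1,0,0,0.003,0]
    - [-1,0,0,0.002,0]
    - [-1,0,0,0,0]

```text
clock: 8.93
eef_pos: [551.3, -77.1, 22.7]
eef_rot: [3.141, 0.0, 1.597]
wrist_force: [-0.8, 0.1, -0.6]
finger_gap: 59.1
finger_force: 19.9
```

>>> arm_command:
  plan:
    - [-1,0,0,0.001,0]
    - [-1,0,0,0.001,0]
    - [0.6,0,0,0,0]
    - [0.6,0,0,0,0]
    - [0.6,0,0,0,0]
    - [0.6,0,0,-0.02,0]
    - [0.6,0,0,-0.04,0]
    - [0.6,0,0,-0.05,0]
    - [0.6,0,0,-0.05,0]
    - [0.6,0,0,-0.05,0]
    - [-1,0,0,-0.05,0]
    - [-1,0,0,-0.05,0]
    - [-1,0,0,0,0]

```text
clock: 10.55
eef_pos: [551.9, -77.2, 334.3]
eef_rot: [3.135, 0.001, 1.597]
wrist_force: [0.2, -0.1, -1.5]
finger_gap: 48.8
finger_force: 0.0
```

```bash
python3 - <<'E'
from h import *
go(556,-320,330,1.597)
c=eyes.camera("top"); P=cloud(c); z=P[...,2]
m=(z>40)&(z<58)&(P[...,0]>495)&(P[...,0]<608)&(P[...,1]>-178)&(P[...,1]<-30)
n,l,s,_=cv2.connectedComponentsWithStats(m.astype(np.uint8),connectivity=4)
i=1+s[1:,4].argmax(); print(s[i],cv2.minAreaRect(P[l==i][:,:2].astype(np.float32)), P[l==i].min(0),P[l==i].max(0))
c2=eyes.camera("scene"); cv2.imwrite("pics/s2.png",np.vstack([cv2.resize(c["img"][140:290,250:480],None,fx=2,fy=2),cv2.resize(c2["img"][150:300,220:450],None,fx=2,fy=2)])[:600])
Q=cloud(c2)
m=(P[...,1]<-190)&(P[...,1]>-300)&(z>90)&(P[...,0]>475)&(P[...,0]<630)
print("lid top pts",P[m][z[m]>205].mean(0),z[m].max(),P[m][z[m]>z[m].max()-8])
E
```

```text
pos [551.9 -77.2 334.3] yaw 1.597 j6 -0.23 shift [-0.2429 -0.0022  0.0046] F [ 0.2 -0.1 -1.5] gap 48.8 t 10.55
roll -0.0Traceback (most recent call last):
  File "<stdin>", line 6, in <module>
ValueError: attempt to get argmax of an empty sequence
```

>>> arm_command:
  plan:
    - [-1,-0.04,0,0,0]
    - [-1,-0.05,0,0,0]
    - [-1,-0.05,0,0,0]
    - [-1,-0.05,0,0,0]
    - [-1,-0.05,0,0,0]
    - [-1,0,0,0,0]

```text
clock: 11.35
eef_pos: [556.5, -319.8, 327.4]
eef_rot: [-3.138, -0.002, 1.593]
wrist_force: [0.3, 0.4, -0.7]
finger_gap: 0.4
finger_force: 0.0
```

```bash
python3 - <<'E'
from h import *
go(556,-320,190,1.597)
c=eyes.camera("top"); P=cloud(c); z=P[...,2]; np.savez("t2.npz",**c)
c2=eyes.camera("scene"); cv2.imwrite("pics/s2.png",np.vstack([cv2.resize(c["img"][140:290,250:480],None,fx=2,fy=2),cv2.resize(c2["img"][150:300,220:450],None,fx=2,fy=2)])[:600])
m=(z>35)&(z<62)&(P[...,0]>500)&(P[...,0]<604)&(P[...,1]>-165)&(P[...,1]<-25)
b=P[m]; print(m.sum(), b.min(0) if m.any() else 0,b.max(0) if m.any() else 0, cv2.minAreaRect(b[:,:2].astype(np.float32)) if m.any() else 0)
E
```

```text
pos [ 556.5 -319.8  327.4] yaw 1.593 j6 -0.6 shift [-5.000e-04 -1.000e-04  1.374e-01] F [ 0.3  0.4 -0.7] gap 0.4 t 11.35
roll -0.004
629 [ 521.47818877 -151.47785202   35.16494025] [583.5102663  -32.98140383  59.06379223] ((552.2472534179688, -92.1197280883789), (61.87179946899414, 118.79161071777344), 1.7252695560455322)
```

View pics/s2.png

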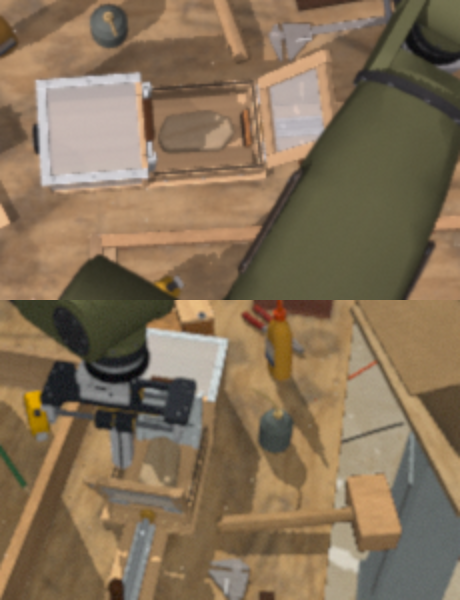

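The top half shows the blank lying lengthwise in the lock at about (197,131), with the rod head right of it and the lid still leaning back. Its centre in the lock frame is about (1,-83). Now I'll swing the lid over from behind.

>>> arm_command:
  plan:
    - [-1,0,0,0.04,0]
    - [-1,0,0,0.05,0]
    - [-1,0,0,0.045,0]
    - [-1,0.015,0,0,0]
    - [-1,0.02,0,0,0]
    - [-1,0.02,0,0,0]
    - [-1,0.02,0,0,0]
    - [-1,0.02,0,0,0]
    - [-1,0.02,0,0,0]
    - [-1,0.02,0,0,0]
    - [-1,0,0,0,0]

```text
clock: 12.82
eef_pos: [553.9, -180.4, 195.4]
eef_rot: [-3.141, -0.001, 1.598]
wrist_force: [-0.1, 0.6, 0.6]
finger_gap: 0.6
finger_force: 0.0
```

>>> arm_command:
  plan:
    - [-1,0.02,0,0,0]
    - [-1,0.02,0,0,0]
    - [-1,0.02,0,0,0]
    - [-1,0.02,0,0,0]
    - [-1,0.015,0,0,0]
    - [-1,0,0,0,0]
    - [-1,0,0,-0.05,0]
    - [-1,0,0,-0.05,0.1]
    - [-1,0,0,0,0.18]
    - [-1,0,0,0,0.18]
    - [-1,0,0,0,0.18]
    - [-1,0,0,0,0.18]
    - [-1,0,0,0,0.18]
    - [1,0,0,0,0.18]
    - [1,0,0,0,0.18]
    - [1,0,0,0,0.18]
    - [1,0,0,0,0.031]
    - [1,0,0,0,0]

```text
clock: 15.08
eef_pos: [551.4, -87.3, 295.4]
eef_rot: [3.142, 0.0, 0.029]
wrist_force: [0.7, 1.1, -0.1]
finger_gap: 47.1
finger_force: 0.0
```

```bash
python3 - <<'E'
from h import *
go(548,-15,150,.026)
c=eyes.camera("wrist"); cv2.imwrite("pics/w3.png",c["img"]); np.savez("w3.npz",**c)
E
```

```text
pos [551.4 -87.3 295.4] yaw 0.029 j6 1.32 shift [-0.0014 -0.0724  0.1454] F [ 0.7  1.1 -0.1] gap 47.1 t 15.07
roll 0.003
```

View pics/w3.png

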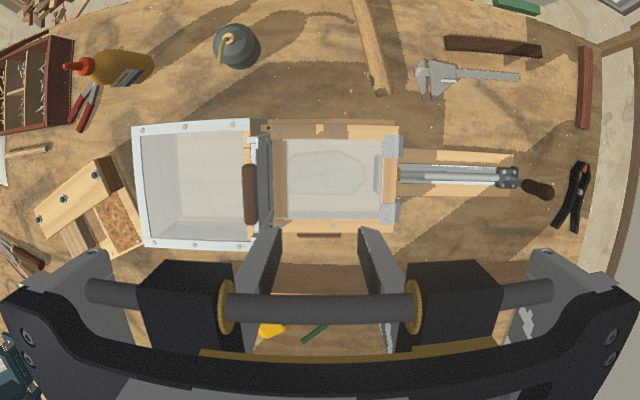

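The wrist view shows the lid lying flat over the lock, with the blank visible through the pane at (335,172). The gate handle is at (250,195) and the rod handle at (537,188). I'll go to the gate handle.

>>> arm_command:
  plan:
    - [0.1,0,-0.036,0,0]
    - [0.1,0,-0.036,0,0]
    - [0.1,-0.001,0,0.04,0]
    - [0.1,0,0,0.04,0]
    - [0.1,0,0,0.03,0]
    - [0.1,0,0,0.02,0]
    - [0.1,0,0,0.015,0]
    - [0.1,0,0,0,0]
    - [-1,0,0,0,0]
    - [-1,0,0,0,0]
    - [-1,0,0,0,0]
    - [-1,0,0,0,0]
    - [-1,0,0,0,0]
  newtons: 40

```text
clock: 16.75
eef_pos: [548.6, -15.0, 150.7]
eef_rot: [-3.141, -0.0, 0.026]
wrist_force: [0.2, 1.7, 2.0]
finger_gap: 13.9
finger_force: 40.0
```

```bash
python3 - <<'E'
from h import *
go(548,-15,210,.026)
c=eyes.camera("scene"); Q=cloud(c)
m=(Q[...,0]>490)&(Q[...,0]<612)&(Q[...,1]>-185)&(Q[...,1]<-50)&(Q[...,2]>55)&(Q[...,2]<130)
q=Q[m]; A=np.c_[q[:,:2],np.ones(len(q))]; k=np.linalg.lstsq(A,q[:,2],rcond=None)[0]; print(len(q),k,np.median(q[:,2]))
E
```

```text
pos [548.6 -15.  150.7] yaw 0.026 j6 1.45 shift [-0.0006 -0.     -0.0593] F [0.2 1.7 2. ] gap 13.9 t 16.75
roll -0.0
1145 [-1.68531925e-03 -1.62934272e-03  8.72678011e+01] 86.5430482534291
```

The lid is flat: its slope is about 0.002 and its top is at 86 mm. Gripped the handle, so I'll lift the gate.

>>> arm_command:
  plan:
    - [-1,0,0,-0.008,0]
    - [-1,0,0,-0.01,0]
    - [-1,0,0,-0.01,0]
    - [-1,0,0,-0.01,0]
    - [-1,0,0,-0.01,0]
    - [-1,0,0,-0.009,0]
    - [-1,0,0,0,0]
    - [-1,0,0,0,0]

```text
clock: 17.8
eef_pos: [548.6, -15.0, 208.2]
eef_rot: [-3.142, -0.001, 0.026]
wrist_force: [-1.5, 3.7, 3.3]
finger_gap: 13.4
finger_force: 40.0
```

>>> arm_command:
  plan:
    - [0.1,0,0,0,0]
    - [0.1,0,0,0,0]
    - [0.3,0,0,0,0]
    - [0.3,0,0,-0.03,0]
    - [0.3,0,0,-0.03,0]
    - [0.3,0,0.04,0,0]
    - [0.3,0,0.05,0,0]
    - [0.3,0,0.05,0,0]
    - [0.3,0,0.05,0,0]
    - [0.3,0,0.05,0,0]
    - [0.3,0,0.05,0,0]
    - [0.3,0,0.05,0,0]
    - [0.3,0,0.036,0,0]
    - [0.3,0,0,0.03,0]
    - [0.3,0,0,0,0]

```text
clock: 19.68
eef_pos: [557.5, -390.8, 234.9]
eef_rot: [-3.139, 0.004, 0.025]
wrist_force: [0.1, 0.1, 0.8]
finger_gap: 61.0
finger_force: 0.0
```

```bash
python3 - <<'E'
from h import *
go(558,-391,105,.026)
c=eyes.camera("scene"); Q=cloud(c)
def box(a,b): 
    m=np.all((Q>a)&(Q<b),-1); q=Q[m]; return len(q),(np.round(np.percentile(q,[2,50,98],axis=0),1).tolist() if len(q) else 0)
print("rod handle",box([525,-430,100],[590,-350,158])); print("gate handle",box([510,-35,200],[590,10,250]))
c=eyes.camera("wrist"); cv2.imwrite("pics/w4.png",c["img"])
E
```

```text
pos [ 557.5 -390.8  234.9] yaw 0.025 j6 0.88 shift [0.001  0.0006 0.1299] F [0.1 0.1 0.8] gap 61.0 t 19.68
roll -0.001
rod handle (105, [[546.2, -405.5, 101.5], [557.1, -401.4, 140.9], [565.5, -387.8, 155.8]])
gate handle (161, [[514.2, -24.9, 201.0], [545.8, -19.4, 225.5], [584.2, -10.3, 237.0]])
```

View pics/w4.png

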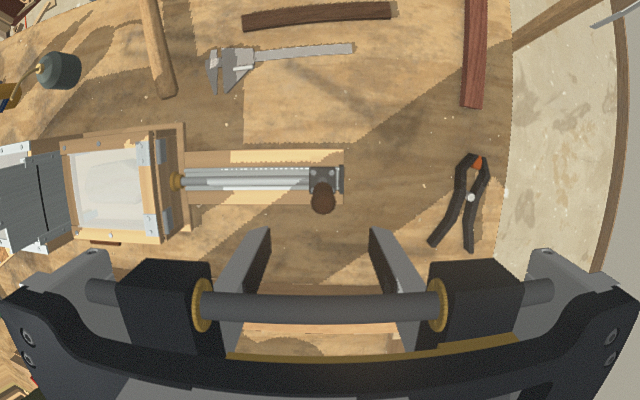

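The wrist view shows the rod handle at (322,198), centred between the fingers, and the raised gate on the left. I'll go down and grip.

>>> arm_command:
  plan:
    - [0.3,0,0,0.04,0]
    - [0.3,0,0,0.04,0]
    - [0.3,0,0,0.03,0]
    - [0.3,0,0,0.02,0]
    - [0.3,0,0,0,0]
    - [-1,0,0,0,0]
    - [-1,0,0,0,0]
    - [-1,0,0,0,0]
    - [-1,0,0,0,0]
    - [-1,0,0,0,0]
  newtons: 25

```text
clock: 21.02
eef_pos: [558.4, -391.3, 107.9]
eef_rot: [3.141, -0.001, 0.026]
wrist_force: [0.8, -1.3, 2.7]
finger_gap: 21.6
finger_force: 25.0
```

>>> arm_command:
  plan:
    - [-1,0,-0.006,0,0]
    - [-1,0,-0.01,0,0]
    - [-1,0,-0.012,0,0]
    - [-1,0,-0.012,0,0]
    - [-1,0,-0.012,0,0]
    - [-1,0,-0.012,0,0]
    - [-1,0,-0.012,0,0]
    - [-1,0,-0.012,0,0]
    - [-1,0,-0.012,0,0]
    - [-1,0,-0.012,0,0]
    - [-1,0,-0.012,0,0]
    - [-1,0,-0.01,0,0]
    - [-1,0,-0.008,0,0]
    - [-1,0,-0.006,0,0]
    - [-1,0,-0.005,0,0]
    - [-1,0,-0.005,0,0]
    - [-1,0,-0.005,0,0]
    - [-1,0,-0.003,0,0]
    - [-1,0,0,0,0]
    - [-1,0,0,0,0]

```text
clock: 23.52
eef_pos: [554.2, -224.0, 107.8]
eef_rot: [-3.141, -0.001, 0.026]
wrist_force: [3.4, 2.0, 5.7]
finger_gap: 22.3
finger_force: 25.0
```

>>> arm_command:
  plan:
    - [-1,0,0.006,0,0]
    - [-1,0,0.012,0,0]
    - [-1,0,0.015,0,0]
    - [-1,0,0.02,0,0]
    - [-1,0,0.02,0,0]
    - [-1,0,0.02,0,0]
    - [-1,0,0.02,0,0]
    - [-1,0,0.02,0,0]
    - [-1,0,0.015,0,0]
    - [-1,0,0.012,0,0]
    - [-1,0,0.006,0,0]
    - [-1,0,0.002,0,0]
    - [-1,0,0,0,0]
    - [0.3,0,0,0,0]
    - [0.3,0,0,0,0]
    - [0.3,0,0,0,0]
    - [0.3,0,0,-0.05,0]
    - [0.3,0,0,-0.05,0]
    - [0.3,0,0,-0.045,0]
    - [0.3,0,0,0,0]

```text
clock: 26.02
eef_pos: [559.1, -393.4, 256.5]
eef_rot: [3.138, -0.005, 0.026]
wrist_force: [-0.2, 0.3, -0.1]
finger_gap: 60.8
finger_force: 0.0
```

```bash
python3 - <<'E'
from h import *
go(548.6,-15,265,.026)
c=eyes.camera("top"); d=eyes.camera("scene")
cv2.imwrite("pics/f1.png",np.vstack([cv2.resize(c["img"][150:250,240:480],None,fx=2.5,fy=2.5),cv2.resize(d["img"][150:300,220:460],None,fx=2.5,fy=2.25)])[:600])
Q=cloud(d); m=np.all((Q>[525,-430,100])&(Q<[590,-350,158]),-1); print(np.percentile(Q[m],[2,50,98],axis=0))
E
```

```text
pos [ 559.1 -393.4  256.5] yaw 0.026 j6 0.88 shift [-0.0006 -0.3785 -0.01  ] F [-0.2  0.3 -0.1] gap 60.8 t 26.02
roll -0.0
[[ 547.32258697 -404.12526061  102.86071739]
 [ 557.72224706 -399.46028428  143.26942463]
 [ 566.13447435 -386.74045695  156.55738322]]
```

View pics/f1.png

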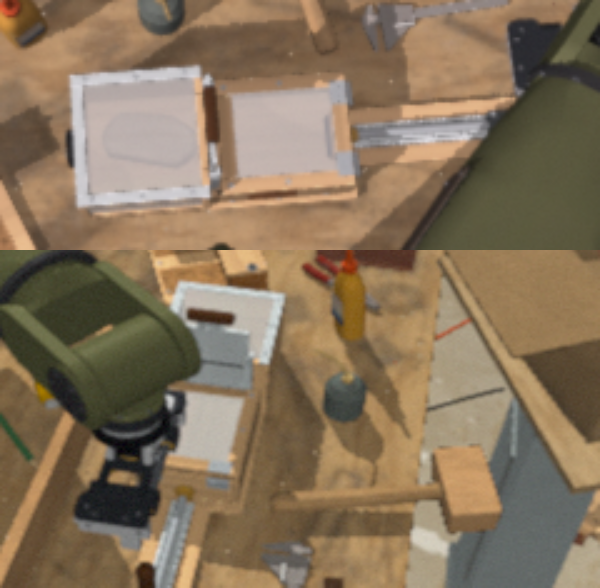

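The top view shows the blank through the cabinet roof at (150,138), the lid shut and the gate up; the rod is back at its starting position. Next I'll close the gate.

>>> arm_command:
  plan:
    - [0.3,0,-0.03,-0.013,0]
    - [0.3,0,-0.05,0,0]
    - [0.3,0,-0.05,0,0]
    - [0.3,0,-0.05,0,0]
    - [0.3,0,-0.05,0,0]
    - [0.3,0,-0.05,0,0]
    - [0.3,0,-0.05,0,0]
    - [0.3,0,-0.048,0,0]
    - [0.3,0,0,0,0]
    - [0.3,0,0,0.02,0]
    - [0.3,0,0,0.025,0]
    - [0.3,0,0,0.015,0]
    - [0.3,0,0,0,0]
    - [-1,0,0,0,0]
    - [-1,0,0,0,0]
    - [-1,0,0,0,0]
    - [-1,0,0,0,0]
    - [-1,0,0,0,0]
  newtons: 40

```text
clock: 28.38
eef_pos: [548.6, -15.0, 205.5]
eef_rot: [3.142, -0.0, 0.026]
wrist_force: [-0.1, 0.5, 1.1]
finger_gap: 14.6
finger_force: 0.0
```

>>> arm_command:
  plan:
    - [-1,0,0,0,0]
    - [-1,0,0,0,0]
    - [-1,0,0,0.008,0]
    - [-1,0,0,0.01,0]
    - [-1,0,0,0.01,0]
    - [-1,0,0,0.01,0]
    - [-1,0,0,0.01,0]
    - [-1,0,0,0.006,0]
    - [-1,0,0,0.003,0]
    - [-1,0,0,0,0]

```text
clock: 29.62
eef_pos: [548.5, -15.0, 148.0]
eef_rot: [-3.141, 0.0, 0.026]
wrist_force: [3.0, 3.7, -4.7]
finger_gap: 13.6
finger_force: 40.0
```

>>> arm_command:
  plan:
    - [-1,0,0,0.001,0]
    - [-1,0,0,0.001,0]
    - [-1,0,0,0,0]

```text
clock: 30.0
eef_pos: [548.7, -15.0, 147.9]
eef_rot: [3.142, -0.001, 0.026]
wrist_force: [-5.9, 3.8, 12.9]
finger_gap: 13.7
finger_force: 40.0
```

The gate is on its stop: the TCP moved no further and the force rose to 13 N. I'll release it, back off and verify.

>>> arm_command:
  plan:
    - [-1,0,0,-0.002,0]
    - [0.2,0,0,0,0]
    - [0.2,0,0,0,0]
    - [0.2,0,0,0,0]
    - [0.2,0,0,-0.03,0]
    - [0.2,0,0,-0.05,0]
    - [0.2,0,0,-0.05,0]
    - [0.2,0,0,-0.04,0]
    - [0.2,-0.04,0,0,0]
    - [0.2,-0.05,0,0,0]
    - [0.2,-0.05,0,0,0]
    - [0.2,-0.04,0,0,0]
    - [0.2,0,0,0,0]

```text
clock: 31.62
eef_pos: [367.3, -19.8, 319.3]
eef_rot: [3.141, -0.002, 0.025]
wrist_force: [-0.2, 0.3, -0.6]
finger_gap: 56.4
finger_force: 0.0
```

```bash
python3 - <<'E'
from h import *
s=manip.read_state(); print(s["eef_pos"],s["wrist_force"])
P0=np.load("P.npy")
P=cloud(eyes.camera("top")); Q=cloud(eyes.camera("scene"))
def box(P,a,b):
    q=P[np.all((P>a)&(P<b),-1)]; return len(q),(np.round(np.percentile(q,[2,50,95],axis=0),1).tolist() if len(q) else 0)
for n,C in (("orig",P0),("top",P),("scene",Q)):
    print(n,"gate",box(C,[500,-40,155],[590,10,250])); print(n,"rod",box(C,[525,-430,100],[590,-350,158])); print(n,"lid",box(C,[490,-185,60],[612,-50,130]))
E
```

```text
[367.3022333  -19.81003328 319.29473704] [-0.18459206  0.32839327 -0.56281385]
orig gate (107, [[517.7, -22.0, 163.8], [547.2, -15.2, 174.2], [576.5, -8.9, 178.3]])
orig rod (74, [[547.7, -401.0, 102.6], [554.9, -389.2, 144.1], [565.7, -383.9, 155.1]])
orig lid (62, [[491.4, -184.7, 61.3], [562.7, -182.8, 72.3], [611.7, -180.4, 76.1]])
top gate (107, [[517.6, -22.0, 166.4], [547.4, -15.0, 174.2], [575.1, -8.9, 179.0]])
top rod (78, [[547.7, -400.9, 105.2], [555.4, -387.8, 146.0], [566.2, -382.1, 155.2]])
top lid (1689, [[492.8, -182.4, 80.4], [550.4, -117.4, 85.5], [605.9, -57.0, 89.8]])
scene gate (107, [[514.5, -24.8, 159.4], [545.1, -19.5, 172.0], [573.3, -10.8, 178.2]])
scene rod (102, [[547.4, -405.0, 103.6], [557.6, -399.4, 142.3], [565.0, -387.0, 154.7]])
scene lid (1149, [[492.3, -182.6, 81.9], [552.2, -119.7, 86.4], [606.2, -56.7, 90.2]])
```

```bash
python3 -c "
from cell import ticket; print(ticket.sign_off())"
```

```text
the job is handed in; nothing more can be done
None
```

I handed the job in at about 32 s of the 72 s allowed. The blank is in the cabinet, the lid and gate are shut, the rod is drawn back and the robot is clear; no verdict came back, and I didn't re-measure the bystanders at the end.

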